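# Make up two print-studio kits

### The job

Make up two kits for the print class. The square tray gets the ink dabber that hangs in the keyhole rack (slide it along to the wide end of the slot, then lift it off) and the wide tin; the oblong tray gets the slim jar and the wooden block. One thing to a compartment, either way round, each set down gently, not dropped, and left standing upright (the block lying flat) on the compartment floor; leave the small tin and the little white dish where they are.

Things in the scene. Friction and masses are not known exactly. Their poses are not given: they have to be found in the camera images.
- dabber_grip (a point): Ink dabber, upright, 80 mm tall, 90 g: dark wooden handle (26 mm across, 38 tall) on a thin steel neck (11 across, 20 bare) on a black round pad (36 across, 22 tall). This point: middle of the handle, 61 mm above the pad's underside. It hangs in the rack's slot, the handle's lower end on the plate, 14 mm free between pad and plate's underside; the pad passes only the slot's wide end. It can stand.
- rack: Low dark steel rack, fixed: level plate 170 (x) by 90 mm (y), 6 mm thick, its top 46 mm above the table, a cheek under each x end. Origin on the table under the plate's centre. Keyhole slot along its x axis: narrow part 16 mm wide, x = -70 to +25 mm; wide end, a 50 mm square opening centred at x = +50 mm, y = 0. The dabber hangs between x = -50 and -15 mm.
- wide_tin_centre (a point): Wide tin: closed plain steel tin, upright cylinder 56 mm across, 45 mm tall, 220 g. This point is its centre, half-way up; z up.
- slim_jar_centre (a point): Slim jar: amber glass jar, paper label and black cap, upright; body 38 mm across and 55 mm tall, cap 33 mm across above it, 67 mm tall in all, 130 g. This point is its centre, half-way up (33.5 mm above its underside); z up.
- block_centre (a point): Engraving block: plain brown wooden block lying flat, 40 mm (its x) by 70 mm (its y) by 26 mm tall, 60 g. This point is its centre, half-way up.
- square_tray: Square plywood kit tray, fixed: outside 180 x 180 mm, walls and divider 6 mm thick, 20 mm tall, floor 6 mm above the table. Origin on the table under its centre. One divider along its y axis at x = 0 parts it into two compartments, each 81 mm (x) by 168 mm (y) inside, centred at x = +43.5 and -43.5 mm.
- oblong_tray: Oblong aluminium kit tray, fixed: outside 210 mm (x) by 115 mm (y), walls and divider 6 mm thick, 20 mm tall, floor 6 mm above the table. Origin on the table under its centre. One divider along its y axis at x = 0 parts it into two compartments, each 96 mm (x) by 103 mm (y) inside, centred at x = +51 and -51 mm.
- small_tin_centre (a point): Small tin, to be left alone: closed steel tin 32 mm across, 26 mm tall; this point is its centre.
- dish_centre (a point): Little white dish, to be left alone: open bowl 64 mm across the rim, 22 mm tall; this point is half-way up on its axis.

How it is judged (in metres and radians):
At the end, for the whole second after the job is handed in: Wide tin and dabber stand in different compartments of the square tray, slim jar and block (flat) in different compartments of the oblong tray, each upright within 0.1 rad and on the compartment floor (height within 4 mm), released and at rest (under 0.02 m/s) (((x of wide_tin_centre in the frame of square_tray between 0.012 and 0.08 m and x of dabber_grip in the frame of square_tray between -0.08 and -0.012 m) or (x of dabber_grip in the frame of square_tray between 0.012 and 0.08 m and x of wide_tin_centre in the frame of square_tray between -0.08 and -0.012 m)) and ((x of slim_jar_centre in the frame of oblong_tray between 0.012 and 0.095 m and x of block_centre in the frame of oblong_tray between -0.095 and -0.012 m) or (x of block_centre in the frame of oblong_tray between 0.012 and 0.095 m and x of slim_jar_centre in the frame of oblong_tray between -0.095 and -0.012 m)) and y of wide_tin_centre in the frame of square_tray between -0.08 and 0.08 m and z of wide_tin_centre in the frame of square_tray between 0.0245 and 0.0325 m and angle between each of wide_tin_centre, dabber_grip, slim_jar_centre, block_centre's own z axis and vertical below 0.1 rad and y of dabber_grip in the frame of square_tray between -0.08 and 0.08 m and z of dabber_grip in the frame of square_tray between 0.063 and 0.071 m and y of slim_jar_centre in the frame of oblong_tray between -0.05 and 0.05 m and z of slim_jar_centre in the frame of oblong_tray between 0.0355 and 0.0435 m and y of block_centre in the frame of oblong_tray between -0.05 and 0.05 m and z of block_centre in the frame of oblong_tray between 0.015 and 0.023 m and linear speed of each of wide_tin, dabber, slim_jar, block below 0.02 m/s); the robot touches nothing.
It fails at once if the small tin or the dish was moved more than 30 mm or tipped over (distance of any of small_tin_centre, dish_centre from where it was at the start of the episode above 0.03 m or angle between any of small_tin_centre, dish_centre's own z axis and vertical above 0.6 rad).
It fails at once if a thing was dropped or thrown (moved faster than 0.6 m/s, a fall of about 18 mm, out of the fingers) ((linear speed of wide_tin above 0.6 m/s and contact force between the fingers and wide_tin below 0.1 N) or (linear speed of dabber above 0.6 m/s and contact force between the fingers and dabber below 0.1 N) or (linear speed of slim_jar above 0.6 m/s and contact force between the fingers and slim_jar below 0.1 N) or (linear speed of block above 0.6 m/s and contact force between the fingers and block below 0.1 N)).
It also fails if it takes over 120 s, if anything falls off the work surface, if the arm or the gripper's body presses on something with over 40 N, if the wrist force passes 120 N, or if a joint passes its speed limit or range.

### The arm

A 6-joint arm with a two-finger parallel gripper is mounted at the origin on the work surface. World frame = base frame: x ahead of the robot, y to its left, z up, the work surface at z = 0. Lengths are in m, angles in degrees, forces in N, time in s.
With the tool pointing down it reaches from about 0.4 to 0.825 m from the base axis. Payload 7 kg.
Tool frame: the origin (TCP) lies on the centre line of the jaws, within the pads' length; the fingertips stand 11 mm ahead of it and the grasp point (between the pads) lies 8 mm behind it; z points along the fingers, y is the line along which they close (so a half turn about z gives the same grasp; the last joint's range is limited). The gripper opens to 88 mm and grips with 3 to 60 N. Pads are 19 mm wide; open, the fingers measure 130 mm over their backs; the gripper's body (78 mm by 193 mm) begins 47 mm behind the grasp point.
Start: joints at [82.053, 20.546, 0.682, 0, -70.136, -16.507], TCP at [0.279, 0.614, 0.238] pointing down, gripper open.
Joint ranges: [-176.03, 176.03], [-82.01, 121.73], [-58.28, 71.71], [-173.87, 95.51], [-174.79, -0.11], [-173.66, 173.66]. Speed limits (degrees/s): [136.94, 136.94, 172.46, 180, 180, 180].

### API

Orientations are given as [roll, pitch, yaw] about the fixed x, y, z axes, in that order (R = Rz(yaw) Ry(pitch) Rx(roll)).
In Python, from plant import r, capture, camera_model, job gives the robot as it stands.
- The arm moves only by the tool drive_tool, never from a script. Its argument "increments" is a list that holds one entry, the list of rows, each a list of 5 numbers: the gripper's target within -1 to 1 (fully open at 1, half-way at 0, shut at -1), then the shift along the tool's x, y, z scaled (see below), then the turn about the tool's z scaled (see below). In form: [[[gripper, tx, ty, tz, roll], ...]]. A call has 1 to 5 rows; each row is the pose to reach, as a shift and turn from the pose commanded when the call began, along the tool's axes at that moment, turning the shorter way round; what a row does not reach only later rows make up. The controller multiplies each number of a shift by 120 mm and each number of a turn by 360 degrees. A row lasts 1/8 s, in which the tool goes at most 62.5 mm and 10.7 degrees, less where a joint would pass 70% of its speed; a pose out of reach is approached as far as the arm can. A call with a number of a shift or a turn outside -1 to 1 is refused whole. A call with a gripper value outside its range is refused whole. The fingers move at their own pace and stop on an object; "squeeze" is the grip in N (left out, the last holds). Time passes only in rows, so rows that repeat a pose let the fingers close. It gives the time, the measured TCP pose, the force, the opening and the grip force at its end, in the units of the state.
- r.get_state(): the state, without advancing time (a new reading comes with each control period).
- capture(name): name is "side" or "top"; returns the picture (480x640x3 uint8, red, green, blue); there is no depth.
- camera_model(name): a dict with "camera_matrix" (3x3 intrinsics, pixels), "rvec" (rotation vector, rad) and "tvec" (3), from world to camera coordinates, as OpenCV has them. Camera axes: x right, y down, z forward; pixel columns grow to the right and rows downward; lengths in m; the calibration is good to about 2 mm. A picture is of the moment at which its call begins. camera_model takes no time and is no camera call.
- job.close_job(): hands the job in; it is judged then, once.
The state is a dict: "time_s": time; "joints": joint angles; "qd": joint speeds; "joint_torque": joint torques, N m; "tcp_pos": TCP position; "eef_rot": TCP orientation; "contact_force": force on the tool from outside, world axes, zero at the start; "moment": the same for the moment, N m; "gripper_width": finger opening in m; "gripper_force": force on a finger pad.
Only numpy, scipy, OpenCV 4.12 (cv2) and the standard library are available. Lean on these libraries where they do the work, as an engineer would, in place of code of your own. Each camera call takes 0.05 s, during which the arm holds its last target. There are 200 camera calls.

## Working session

There is one attempt and no reset: what is moved stays moved. The work goes in short steps, Python scripts to look and compute and a tool call to move; the robot and the scene stay as the last step left them, time stands still between calls to the robot, and variables do not carry over. Pictures are saved under pics/ and viewed, at most 14 in all, crops included, and the job is handed in when it is done.

Besides the shell and the picture viewer there is one more tool, called after ">>>" in YAML: its name, and indented under it one key for each argument. drive_tool: Moves the arm, as the interface text tells. Its arguments: {"type":"object","properties":{"increments":{"type":"array"},"squeeze":{"type":"number"}},"required":["increments"]}

```bash
mkdir -p pics; python3 - <<'E'
from plant import r,capture,camera_model,job
import cv2
for n in("top","side"):
    cv2.imwrite(f"pics/{n}0.png",capture(n)[:,:,::-1]); m=camera_model(n); print(n,m)
    R=cv2.Rodrigues(m["rvec"])[0] if not isinstance(m["rvec"],list) else None
print(r.get_state())
E
```

```text
top {'camera_matrix': array([[573.02923513,   0.        , 324.06906675],
       [  0.        , 573.02923513, 242.64757572],
       [  0.        ,   0.        ,   1.        ]]), 'rvec': array([ 2.09706261, -2.09593125,  0.23754275]), 'tvec': array([0.00988575, 0.52869172, 0.92240934])}
side {'camera_matrix': array([[498.94863634,   0.        , 317.14286352],
       [  0.        , 498.94863634, 243.2099747 ],
       [  0.        ,   0.        ,   1.        ]]), 'rvec': array([ 0.83698697, -2.6312364 ,  0.95418405]), 'tvec': array([0.43469152, 0.25678209, 0.72287357])}
{'time_s': 0.1, 'joints': array([ 8.20519821e+01,  2.05878462e+01,  6.38979022e-01, -2.05649531e-02,
       -7.01360142e+01, -1.65078234e+01]), 'qd': array([-0.05431644, -0.14022451,  0.18395331,  0.00838891,  0.00104443,
        0.04305413]), 'joint_torque': array([-1.38142637e-03, -5.84163308e+01,  2.93750918e+01,  7.01547951e+00,
        1.01764739e-02, -4.57030808e-05]), 'tcp_pos': array([0.27926588, 0.61404727, 0.23670132]), 'eef_rot': array([ 1.79913123e+02, -5.58486064e-03, -2.44628392e+01]), 'contact_force': array([ 0.05402808, -0.41057354,  0.18249965]), 'moment': array([-0.02097225,  0.0584826 ,  0.05377228]), 'gripper_force': 0.0, 'gripper_width': 0.0876815339468364}
```

View pics/top0.png

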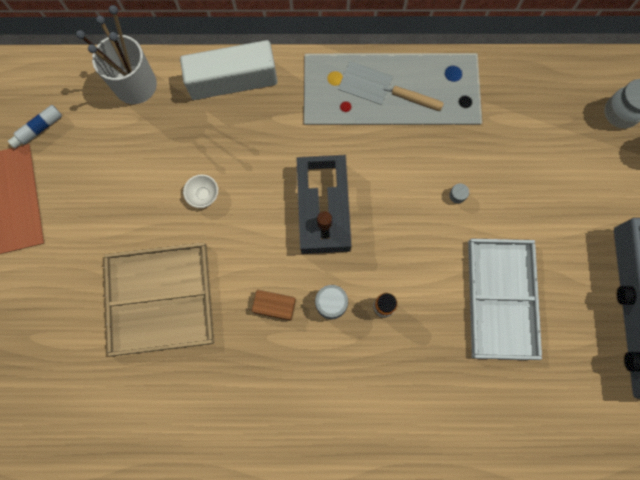

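View pics/side0.png

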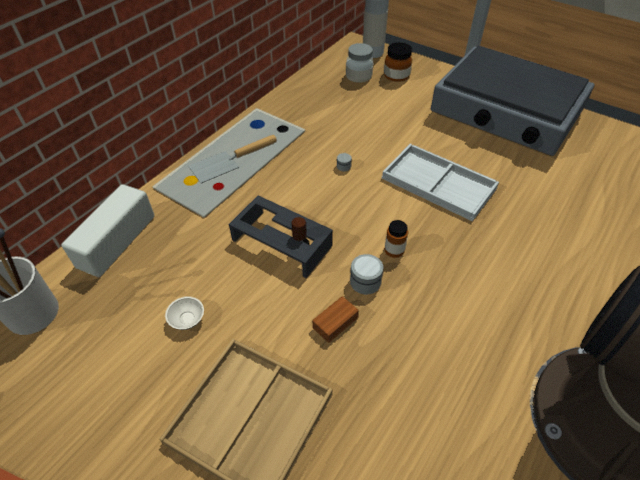

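The top view has the square tray at about (158,300), the dish (201,192), the rack (324,204) with the dabber handle at (324,216), the block (273,305), the wide tin (332,302), the slim jar (387,303), the small tin (459,193) and the oblong tray (505,300). The side view agrees. Next I'll fit poses by overlaying models.

```bash
cat > h.py <<'E'
import numpy as np, cv2
from plant import r,capture,camera_model,job
def cam(n):
    m=camera_model(n); return m["camera_matrix"],np.array(m["rvec"]),np.array(m["tvec"])
def px2w(n,uv,z):
    K,rv,t=cam(n); R=cv2.Rodrigues(rv)[0]; d=R.T@np.linalg.inv(K)@np.array([*uv,1.]); c=-R.T@t
    return c+d*(z-c[2])/d[2]
def proj(n,P):
    K,rv,t=cam(n); return cv2.projectPoints(np.float64(P).reshape(-1,3),rv,t,K,None)[0][:,0]
def circ(x,y,z,d):
    a=np.linspace(0,2*np.pi,40); return np.c_[x+d/2*np.cos(a),y+d/2*np.sin(a),0*a+z]
def rect(x,y,yaw,z,lx,ly,cx=0,cy=0):
    c,s=np.cos(np.radians(yaw)),np.sin(np.radians(yaw))
    q=np.array([[-1,-1],[1,-1],[1,1],[-1,1],[-1,-1]])*[lx/2,ly/2]+[cx,cy]
    return np.c_[x+c*q[:,0]-s*q[:,1],y+s*q[:,0]+c*q[:,1],np.full(5,z)]
def overlay(n,img,polys,box,k,f):
    x0,y0,x1,y1=box
    o=cv2.resize(img[y0:y1,x0:x1,::-1],None,fx=k,fy=k,interpolation=cv2.INTER_CUBIC)
    for P in polys: cv2.polylines(o,[np.int32(((proj(n,P)-[x0,y0]+.5)*k)*8)],False,(0,255,0),1,cv2.LINE_AA,3)
    cv2.imwrite(f,o)
def fitrect(pts):  # 4 world corner points -> centre, yaw of long side
    return cv2.minAreaRect(np.float32(np.array(pts)[:,:2]*1000))
E
python3 - <<'E'
from h import *
K,rv,t=cam("top");print(-cv2.Rodrigues(rv)[0].T@t)
for n,uv,z in[("tin",(332,301),.045),("jar",(387,302),.067),("small",(459.5,192),.026),("dish",(201,191),.022),("handle",(324,216),.09)]:
    print(n,px2w("top",uv,z).round(4))
for n,uvs,z in[("block",[(257,291),(296,297),(291,320),(252,313)],.026),("sq",[(104,257),(206,246),(213,345),(108,355)],.02),("ob",[(471,240),(534,240),(541,358),(474,358)],.02),("rack",[(298,157),(346,155),(350,249),(300,252)],.046)]:
    print(n,fitrect([px2w("top",p,z) for p in uvs]))
import cv2
im=capture("top")
for i,b in enumerate([(90,140,350,335),(290,140,550,365)]):
    overlay("top",im,[],b,3,f"pics/c{i}.png")
E
```

```text
[0.30329822 0.00469566 1.01903866]
tin [ 0.4303 -0.0034  0.045 ]
jar [ 0.4258 -0.0948  0.067 ]
small [ 0.6315 -0.2354  0.026 ]
dish [0.635  0.2355 0.022 ]
handle [0.5681 0.0102 0.09  ]
block ((425.823486328125, 97.08645629882812), (69.8226547241211, 40.705322265625), 79.9317855834961)
sq ((434.846923828125, 302.192138671875), (175.9548797607422, 183.4733123779297), 6.3354411125183105)
ob ((439.64605712890625, -305.5538330078125), (114.14766693115234, 210.14425659179688), 88.56640625)
rack ((605.4156494140625, 11.424358367919922), (176.87863159179688, 87.06651306152344), 1.8515009880065918)
```

View pics/c1.png

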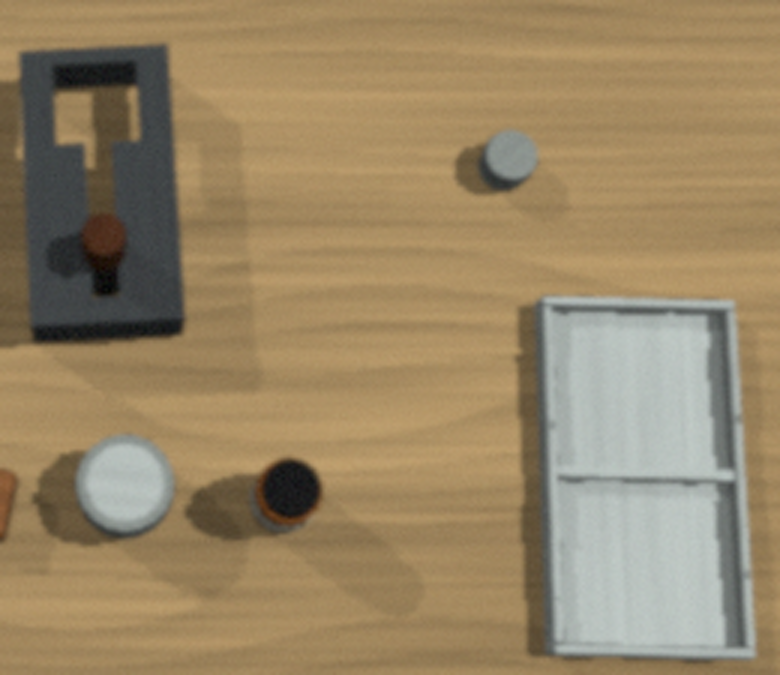

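The crop shows the rack top corners at (297,157), (345,155), (351,246) and (301,249), and the handle top at (324.3,218.3). The tin is at (332,302), the jar cap at (386.3,303), and the oblong tray corners are sharp.

```bash
cat > models.py <<'E'
from h import *
P=dict(tin=(.4293,-.0034),jar=(.4245,-.094),dab=(.5625,.0095),block=(.4258,.0971,-10),sq=(.435,.302,6.3),ob=(.4393,-.3055,-1.4),rack=(.606,.0115,1.8))
def polys():
    t=P["tin"];j=P["jar"];d=P["dab"]
    o=[circ(*t,.045,.056),circ(*t,0,.056),circ(*j,.067,.033),circ(*j,0,.038),circ(*d,.084,.026),circ(*d,.046,.026),
     rect(*P["block"],.026,.040,.070)]
    s=P["sq"];o+=[rect(*s,.02,.18,.18),rect(*s,.02,.081,.168,.0435),rect(*s,.02,.081,.168,-.0435)]
    b=P["ob"];o+=[rect(*b,.02,.21,.115),rect(*b,.02,.096,.103,.051),rect(*b,.02,.096,.103,-.051)]
    k=P["rack"];o+=[rect(*k,.046,.17,.09),rect(*k,.046,.05,.05,.05),rect(*k,.046,.095,.016,-.0225)]
    return o
E
python3 - <<'E'
from models import *
for n,uvs,z in[("ob",[(470,239.3),(535,241),(541.7,358.3),(472.7,359)],.02),("rack",[(297.3,157.3),(345.3,155.3),(351,246),(301,248.7)],.046)]:
    print(n,fitrect([px2w("top",p,z) for p in uvs]))
print(px2w("top",(324.3,218.3),.084),px2w("top",(332,301.7),.045),px2w("top",(386.3,303),.067))
im=capture("top");a=cv2.imwrite
overlay("top",im,polys(),(95,145,361,365),3,"pics/o1.png")
overlay("side",capture("side"),polys(),(160,140,500,480),1.76,"pics/o2.png")
E
```

```text
ob ((437.88775634765625, -305.21319580078125), (117.56976318359375, 210.3760528564453), 88.42243957519531)
rack ((608.3563842773438, 11.088859558105469), (169.58949279785156, 87.18408203125), 2.857198715209961)
[0.56572234 0.00970043 0.084     ] [ 0.42912285 -0.00337714  0.045     ] [ 0.42415285 -0.09357077  0.067     ]
```

View pics/o1.png

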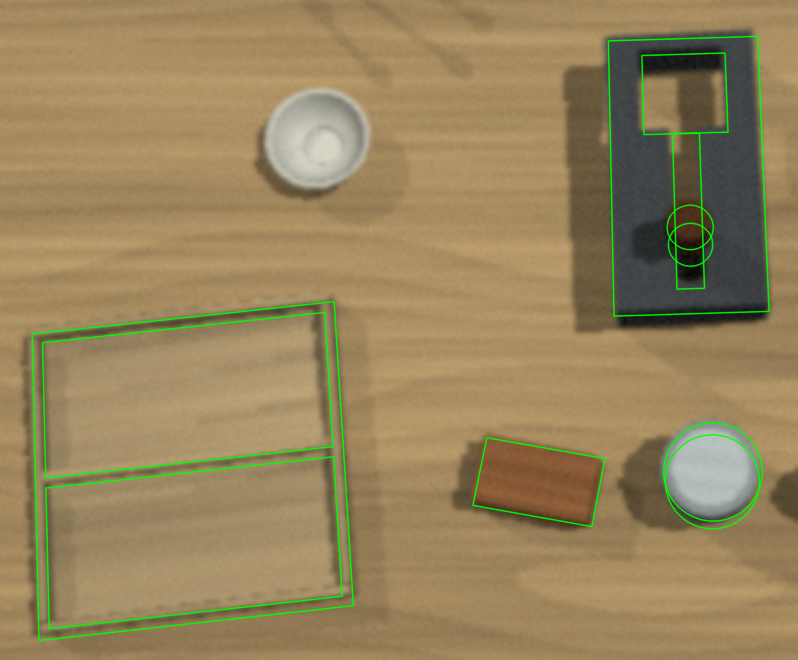

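View pics/o2.png

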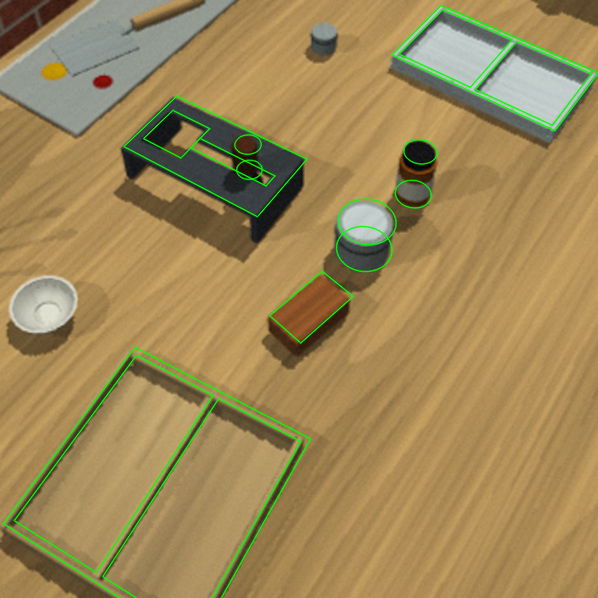

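The overlays fit to a few mm: rack ≈(0.608,0.0105,2°), dabber (0.5655,0.0097), block in place. I'll set the tool yaw to -90, which suits every grasp, and travel to the wide tin.

>>> drive_tool:
  increments:
    - [[1,1,1,0,0.14],[1,1,1,0,0.14],[1,1,1,0,0.14],[1,1,1,0,0.14],[1,1,1,0,0.14]]
  squeeze: 20

```text
time_s: 0.88
tcp_pos: [0.3393, 0.4548, 0.238]
eef_rot: [-180.0, 0.0, -75.2]
contact_force: [-0.3, 0.6, -0.1]
gripper_width: 0.0876
gripper_force: 0.0
```

>>> drive_tool:
  increments:
    - [[1,1,-0.5,0,0.041],[1,1,-0.5,0,0.041],[1,1,-0.5,0,0.041]]

```text
time_s: 1.25
tcp_pos: [0.4298, 0.3528, 0.2376]
eef_rot: [180.0, -0.0, -89.9]
contact_force: [0.8, -0.7, -0.7]
gripper_width: 0.0875
gripper_force: 0.0
```

>>> drive_tool:
  increments:
    - [[1,1,0,0,0],[1,1,0,0,0],[1,1,0,0,0]]

```text
time_s: 1.62
tcp_pos: [0.4285, 0.2327, 0.238]
eef_rot: [-180.0, 0.0, -89.7]
contact_force: [-0.4, 0.5, -0.8]
gripper_width: 0.0878
gripper_force: 0.0
```

>>> drive_tool:
  increments:
    - [[1,1,0,0,0],[1,1,0,0,0],[1,1,0,0,0]]

```text
time_s: 2.0
tcp_pos: [0.4296, 0.1134, 0.2378]
eef_rot: [-180.0, 0.0, -89.8]
contact_force: [0.2, 0.9, -0.1]
gripper_width: 0.0876
gripper_force: 0.0
```

>>> drive_tool:
  increments:
    - [[1,0.95,0,0,0],[1,0.95,0,0,0],[1,0.95,0,0,0]]

```text
time_s: 2.38
tcp_pos: [0.4309, 0.0, 0.2377]
eef_rot: [-180.0, -0.0, -89.8]
contact_force: [0.7, 0.5, 0.0]
gripper_width: 0.088
gripper_force: 0.0
```

>>> drive_tool:
  increments:
    - [[1,0.03,0,1,0],[1,0.03,0,1,0],[1,0.03,0,1,0]]

```text
time_s: 2.75
tcp_pos: [0.4284, -0.0021, 0.1147]
eef_rot: [179.6, -0.2, -89.6]
contact_force: [0.4, -0.2, 0.1]
gripper_width: 0.0877
gripper_force: 0.0
```

>>> drive_tool:
  increments:
    - [[1,0,0,0.74,0],[1,0,0,0.74,0],[1,0,0,0.74,0],[-1,0,0,0.74,0],[-1,0,0,0.74,0]]

```text
time_s: 3.38
tcp_pos: [0.4322, -0.0014, 0.0306]
eef_rot: [-179.8, 0.1, -89.6]
contact_force: [0.1, -0.4, -0.5]
gripper_width: 0.0734
gripper_force: 0.0
```

>>> drive_tool:
  increments:
    - [[-1,0,0,0,0],[-1,0,0,0,0],[-1,0,0,0,0]]

```text
time_s: 3.75
tcp_pos: [0.4311, -0.0021, 0.0294]
eef_rot: [-179.9, 0.0, -89.6]
contact_force: [-2.8, 2.0, 8.6]
gripper_width: 0.0557
gripper_force: 20.0
```

>>> drive_tool:
  increments:
    - [[-1,0,0,-0.2,0],[-1,0,0,-0.5,0],[-1,0,0,-0.8,0],[-1,-0.5,0,-0.8,0],[-1,-1,0,-0.8,0]]

```text
time_s: 4.38
tcp_pos: [0.4298, 0.1186, 0.1255]
eef_rot: [-179.9, 0.1, -89.8]
contact_force: [1.3, 0.3, -2.3]
gripper_width: 0.0554
gripper_force: 20.0
```

>>> drive_tool:
  increments:
    - [[-1,-0.5,0.1,0,0],[-1,-1,0.3,0,0],[-1,-1,0.3,0,0]]

```text
time_s: 4.75
tcp_pos: [0.3918, 0.2409, 0.1247]
eef_rot: [-180.0, 0.0, -89.3]
contact_force: [-0.7, -0.3, -2.2]
gripper_width: 0.0558
gripper_force: 20.0
```

>>> drive_tool:
  increments:
    - [[-1,-0.47,0,0,0],[-1,-0.47,0,0.3,0],[-1,-0.47,0,0.6,0],[-1,-0.47,0,0.7,0],[-1,-0.47,0,0.73,0]]

```text
time_s: 5.38
tcp_pos: [0.3928, 0.2933, 0.0369]
eef_rot: [180.0, -0.1, -89.6]
contact_force: [0.4, 0.2, -2.1]
gripper_width: 0.0555
gripper_force: 20.0
```

>>> drive_tool:
  increments:
    - [[-1,0,0,0.01,0],[-1,0,0,0.015,0],[-1,0,0,0.015,0]]

```text
time_s: 5.75
tcp_pos: [0.3929, 0.2943, 0.0361]
eef_rot: [-180.0, 0.1, -89.6]
contact_force: [-0.2, 0.5, -2.4]
gripper_width: 0.0555
gripper_force: 20.0
```

Not touching yet; ease down until contact.

>>> drive_tool:
  increments:
    - [[-1,0,0,0.004,0],[-1,0,0,0.008,0],[-1,0,0,0.012,0],[-1,0,0,0.012,0]]

```text
time_s: 6.25
tcp_pos: [0.3928, 0.2942, 0.0354]
eef_rot: [-180.0, 0.0, -89.6]
contact_force: [-5.2, -2.5, 15.9]
gripper_width: 0.0555
gripper_force: 20.0
```

>>> drive_tool:
  increments:
    - [[0.5,0,0,-0.005,0],[0.5,0,0,-0.005,0],[0.5,0,0,-0.005,0],[0.5,0,0,-0.3,0],[1,0,0,-1,0]]

```text
time_s: 6.88
tcp_pos: [0.3918, 0.2925, 0.1316]
eef_rot: [179.8, -0.3, -89.6]
contact_force: [0.7, 1.8, 0.8]
gripper_width: 0.0712
gripper_force: 0.0
```

>>> drive_tool:
  increments:
    - [[1,1,-0.7,-0.2,0],[1,1,-0.7,-0.2,0],[1,1,-0.7,-0.2,0]]

```text
time_s: 7.25
tcp_pos: [0.4787, 0.1725, 0.157]
eef_rot: [-180.0, 0.0, -89.7]
contact_force: [-0.1, 0.5, -0.2]
gripper_width: 0.0873
gripper_force: 0.0
```

>>> drive_tool:
  increments:
    - [[1,1,-0.7,0,0],[1,1,-0.7,0,0],[1,1,-0.7,0,0]]

```text
time_s: 7.62
tcp_pos: [0.5635, 0.0523, 0.1559]
eef_rot: [180.0, -0.0, -89.8]
contact_force: [-1.1, 0.7, -0.8]
gripper_width: 0.0875
gripper_force: 0.0
```

>>> drive_tool:
  increments:
    - [[1,0.36,-0.015,0,0],[1,0.36,-0.015,0.3,0],[1,0.36,-0.015,0.77,0],[1,0.36,-0.015,0.77,0],[1,0.36,-0.015,0.77,0]]

```text
time_s: 8.25
tcp_pos: [0.5648, 0.012, 0.0651]
eef_rot: [180.0, -0.0, -89.6]
contact_force: [0.7, -0.2, -0.4]
gripper_width: 0.0878
gripper_force: 0.0
```

```bash
python3 - <<'E'
from models import *
print(r.get_state()["tcp_pos"])
P["rack"]=(.608,.0105,2.);P["dab"]=(.5655,.0097)
a=capture("top");b=capture("side")
overlay("top",a,[],(90,140,390,365),2,"pics/a.png");overlay("side",b,[],(180,170,440,465),1.525,"pics/b.png")
A=cv2.imread("pics/a.png");B=cv2.imread("pics/b.png");print(A.shape,B.shape)
h=min(len(A),len(B));W=np.hstack([A[:h],B[:h]]);cv2.imwrite("pics/d1.png",cv2.resize(W,None,fx=.79,fy=.79))
E
```

```text
[0.56477373 0.01196738 0.06514446]
(450, 600, 3) (450, 396, 3)
```

View pics/d1.png

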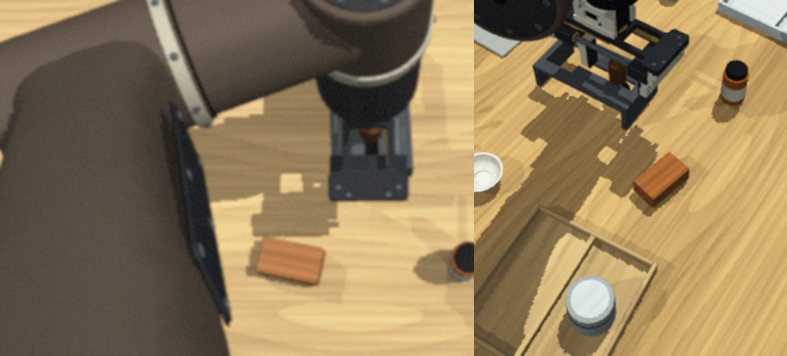

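The tin stands in the near compartment (592,300), and the fingers straddle the handle at (617,72). Closing, then lifting 5 mm.

>>> drive_tool:
  increments:
    - [[-1,0.01,0,0.01,0],[-1,0.01,0,0.01,0],[-1,0.01,0,0.01,0],[-1,0.01,0,0.01,0],[-1,0.01,0,0.01,0]]
  squeeze: 15

```text
time_s: 8.98
tcp_pos: [0.5644, 0.0107, 0.0628]
eef_rot: [180.0, -0.0, -89.6]
contact_force: [-0.7, -0.5, 0.6]
gripper_width: 0.0432
gripper_force: 0.0
```

>>> drive_tool:
  increments:
    - [[-1,0,0,0,0],[-1,0,0,0,0],[-1,0,0,-0.02,0],[-1,0,0,-0.04,0],[-1,0,0,-0.04,0]]

```text
time_s: 9.6
tcp_pos: [0.5645, 0.0107, 0.0679]
eef_rot: [-180.0, 0.0, -89.6]
contact_force: [-0.1, 0.0, 0.4]
gripper_width: 0.0257
gripper_force: 15.0
```

>>> drive_tool:
  increments:
    - [[-1,0,-0.1,0,0],[-1,-0.01,-0.2,0,0],[-1,-0.01,-0.3,0,0],[-1,-0.01,-0.4,0,0],[-1,-0.01,-0.4,0,0]]

```text
time_s: 10.22
tcp_pos: [0.6133, 0.0121, 0.0672]
eef_rot: [180.0, -0.0, -89.6]
contact_force: [0.2, -0.4, 0.1]
gripper_width: 0.0256
gripper_force: 15.0
```

>>> drive_tool:
  increments:
    - [[-1,0,-0.1,0,0],[-1,-0.01,-0.2,0,0],[-1,-0.01,-0.3,0,0],[-1,-0.01,-0.38,0,0],[-1,-0.01,-0.38,0,0]]

```text
time_s: 10.85
tcp_pos: [0.6586, 0.0137, 0.0673]
eef_rot: [180.0, -0.0, -89.6]
contact_force: [0.0, -0.1, -1.2]
gripper_width: 0.0256
gripper_force: 15.0
```

```bash
python3 - <<'E'
from models import *
print(r.get_state()["tcp_pos"])
a=capture("top");b=capture("side")
overlay("top",a,[rect(.608,.0105,2,.046,.17,.09)],(270,130,380,270),4,"pics/a.png");overlay("side",b,[rect(.608,.0105,2,.046,.05,.05,.05)],(210,180,350,280),3,"pics/b.png")
A=cv2.imread("pics/a.png");B=cv2.imread("pics/b.png")
B=cv2.copyMakeBorder(B,0,len(A)-len(B),0,0,0);W=np.hstack([A,B]);cv2.imwrite("pics/d2.png",cv2.resize(W,None,fx=.9,fy=.9))
E
```

```text
[0.65856705 0.01366072 0.06731461]
```

View pics/d2.png

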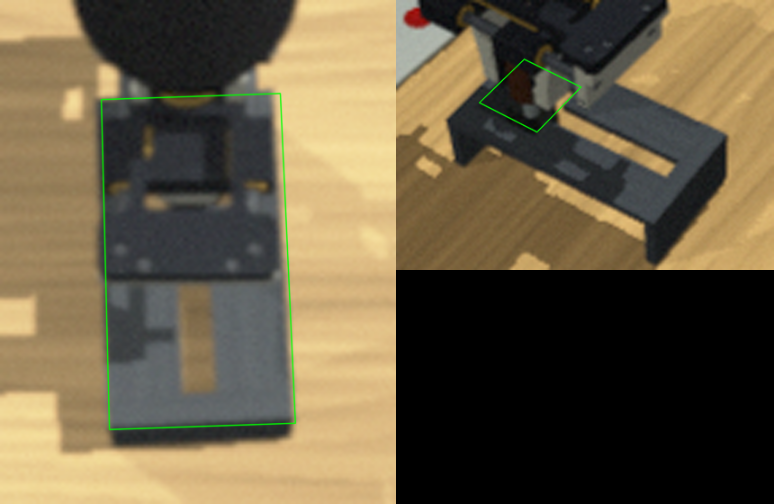

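The narrow slot is empty and the handle is over the wide opening. Lifting slowly at first and watching the force.

>>> drive_tool:
  increments:
    - [[-1,0,0,-0.05,0],[-1,0,0,-0.1,0],[-1,0,0,-0.15,0],[-1,0,0,-0.2,0]]

```text
time_s: 11.45
tcp_pos: [0.658, 0.0138, 0.0924]
eef_rot: [-180.0, 0.0, -89.6]
contact_force: [0.7, 0.6, -1.0]
gripper_width: 0.0256
gripper_force: 15.0
```

>>> drive_tool:
  increments:
    - [[-1,0,0,-0.3,0],[-1,0,0,-0.6,0],[-1,-0.3,0.3,-0.8,0],[-1,-0.7,0.7,-0.8,0],[-1,-1,0.8,-0.8,0]]

```text
time_s: 12.08
tcp_pos: [0.5592, 0.1339, 0.1888]
eef_rot: [-179.9, 0.1, -89.6]
contact_force: [0.3, 0.2, -0.8]
gripper_width: 0.0256
gripper_force: 15.0
```

>>> drive_tool:
  increments:
    - [[-1,-0.5,0.35,0,0],[-1,-1,0.7,0,0],[-1,-1,0.7,0,0]]

```text
time_s: 12.45
tcp_pos: [0.4746, 0.2548, 0.1883]
eef_rot: [-180.0, 0.1, -89.5]
contact_force: [-0.3, 0.1, -0.5]
gripper_width: 0.0255
gripper_force: 15.0
```

>>> drive_tool:
  increments:
    - [[-1,-0.38,-0.045,0,0],[-1,-0.38,-0.045,0.4,0],[-1,-0.38,-0.045,0.8,0],[-1,-0.38,-0.045,0.95,0],[-1,-0.38,-0.045,1,0]]

```text
time_s: 13.08
tcp_pos: [0.481, 0.2977, 0.0667]
eef_rot: [179.9, -0.1, -89.6]
contact_force: [0.0, -0.3, -0.7]
gripper_width: 0.0257
gripper_force: 15.0
```

>>> drive_tool:
  increments:
    - [[-1,0,0,0.008,0],[-1,0,0,0.016,0],[-1,0,0,0.022,0],[-1,0,0,0.022,0]]

```text
time_s: 13.58
tcp_pos: [0.4816, 0.2983, 0.0655]
eef_rot: [-180.0, 0.0, -89.6]
contact_force: [-0.5, -0.1, -0.5]
gripper_width: 0.0257
gripper_force: 15.0
```

>>> drive_tool:
  increments:
    - [[-1,0,0,0.004,0],[-1,0,0,0.008,0],[-1,0,0,0.008,0]]

```text
time_s: 13.95
tcp_pos: [0.4817, 0.2983, 0.0648]
eef_rot: [-180.0, 0.0, -89.6]
contact_force: [-2.1, -1.1, 5.9]
gripper_width: 0.0255
gripper_force: 15.0
```

>>> drive_tool:
  increments:
    - [[-0.1,0,0,-0.003,0],[-0.1,0,0,-0.003,0],[-0.1,0,0,-0.003,0],[-0.1,0,0,-0.35,0],[-0.1,0,0,-0.8,0]]

```text
time_s: 14.58
tcp_pos: [0.4807, 0.2974, 0.1597]
eef_rot: [179.9, -0.2, -89.6]
contact_force: [1.2, 1.6, 0.7]
gripper_width: 0.0394
gripper_force: 0.0
```

>>> drive_tool:
  increments:
    - [[1,1,0.45,0,0],[1,1,0.45,0,0],[1,1,0.45,0,0]]

```text
time_s: 14.95
tcp_pos: [0.4262, 0.1747, 0.1602]
eef_rot: [180.0, 0.0, -89.7]
contact_force: [0.4, 0.5, -0.5]
gripper_width: 0.0635
gripper_force: 0.0
```

>>> drive_tool:
  increments:
    - [[1,0.7,0,0,0.029],[1,0.7,0,0,0.029],[1,0.7,0,0,0.029]]

```text
time_s: 15.32
tcp_pos: [0.429, 0.0929, 0.1602]
eef_rot: [-180.0, 0.0, -100.2]
contact_force: [0.3, -0.2, -0.9]
gripper_width: 0.0868
gripper_force: 0.0
```

```bash
python3 - <<'E'
from models import *
print(r.get_state()["tcp_pos"])
b=capture("side");P["block"]=(.4258,.0971,-10)
z=[rect(*P["block"],h,.04,.07) for h in(0,.026)]
overlay("side",b,z+[rect(.4235,.0985,-10,h,.04,.07) for h in(0,.026)],(160,270,480,480),2.4,"pics/d3.png")
E
```

```text
[0.4290113  0.09293585 0.16017548]
```

View pics/d3.png

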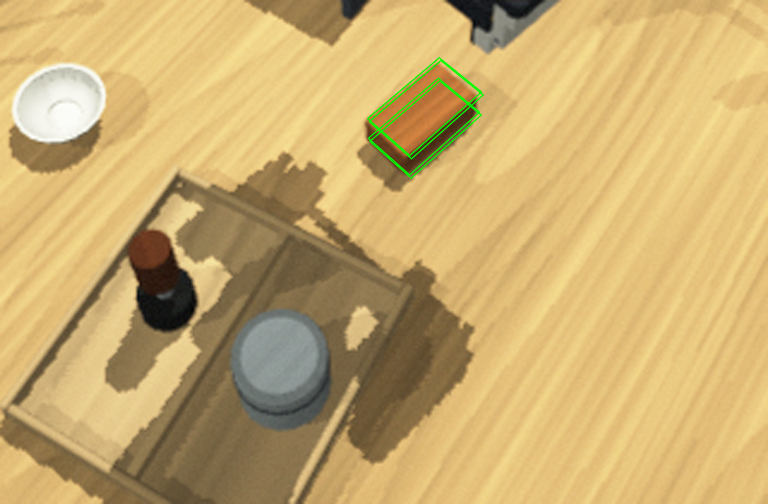

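The dabber (165,285) and tin (280,365) stand upright in separate compartments, and the dish hasn't been disturbed. The block matches its model to 2–3 mm, so I'll go down to it.

>>> drive_tool:
  increments:
    - [[1,-0.04,0.02,0.5,0],[1,-0.04,0.02,1,0],[1,-0.04,0.02,1,0]]

```text
time_s: 15.75
tcp_pos: [0.4248, 0.0979, 0.0368]
eef_rot: [179.6, -0.4, -100.0]
contact_force: [0.8, -1.0, 0.8]
gripper_width: 0.0874
gripper_force: 0.0
```

>>> drive_tool:
  increments:
    - [[1,0,0,0.12,0],[1,0,0,0.12,0],[-1,0,0,0.12,0],[-1,0,0,0.12,0],[-1,0,0,0.12,0]]

```text
time_s: 16.38
tcp_pos: [0.4276, 0.0992, 0.0263]
eef_rot: [-179.9, 0.1, -100.1]
contact_force: [0.4, -0.1, -0.9]
gripper_width: 0.063
gripper_force: 0.0
```

>>> drive_tool:
  increments:
    - [[-1,0,0,0,0],[-1,0,0,0,0],[-1,0,0,0,0],[-1,0,0,0,0]]

```text
time_s: 16.88
tcp_pos: [0.4273, 0.0989, 0.0256]
eef_rot: [180.0, -0.0, -100.1]
contact_force: [-0.6, -0.1, 1.7]
gripper_width: 0.04
gripper_force: 14.9
```

>>> drive_tool:
  increments:
    - [[-1,0,0,-0.2,0],[-1,0,0,-0.5,0],[-1,0,0,-0.9,-0.028],[-1,0,0,-1,-0.028],[-1,0,0,-1,-0.028]]

```text
time_s: 17.5
tcp_pos: [0.4274, 0.0991, 0.1459]
eef_rot: [-179.9, 0.1, -90.1]
contact_force: [-0.2, -0.2, -1.2]
gripper_width: 0.0401
gripper_force: 14.9
```

>>> drive_tool:
  increments:
    - [[-1,0.5,0,0,0],[-1,1,-0.1,0,0],[-1,1,-0.1,0,0]]

```text
time_s: 17.88
tcp_pos: [0.4381, -0.0248, 0.1436]
eef_rot: [179.8, -0.1, -90.4]
contact_force: [0.1, 0.2, -0.9]
gripper_width: 0.0397
gripper_force: 14.9
```

>>> drive_tool:
  increments:
    - [[-1,0.5,0,0,0],[-1,1,-0.1,0,0],[-1,1,-0.1,0,0]]

```text
time_s: 18.25
tcp_pos: [0.4506, -0.1439, 0.1436]
eef_rot: [179.8, -0.0, -90.3]
contact_force: [-0.6, 0.1, -1.7]
gripper_width: 0.0399
gripper_force: 14.9
```

>>> drive_tool:
  increments:
    - [[-1,0.5,0,0,0],[-1,1,-0.2,0,0],[-1,1,-0.2,0,0]]

```text
time_s: 18.62
tcp_pos: [0.476, -0.2629, 0.1435]
eef_rot: [179.8, 0.0, -90.2]
contact_force: [-0.8, 0.5, -0.7]
gripper_width: 0.0396
gripper_force: 14.9
```

>>> drive_tool:
  increments:
    - [[-1,0.36,-0.115,0,0],[-1,0.36,-0.115,0.4,0],[-1,0.36,-0.115,0.75,0],[-1,0.36,-0.115,0.87,0],[-1,0.36,-0.115,0.91,0]]

```text
time_s: 19.25
tcp_pos: [0.4893, -0.3033, 0.0357]
eef_rot: [179.9, 0.0, -89.9]
contact_force: [1.4, -0.3, 0.3]
gripper_width: 0.0397
gripper_force: 14.9
```

>>> drive_tool:
  increments:
    - [[-1,0,0,0.008,0],[-1,0,0,0.013,0],[-1,0,0,0.018,0],[-1,0,0,0.018,0]]

```text
time_s: 19.75
tcp_pos: [0.4895, -0.3044, 0.0348]
eef_rot: [-179.9, -0.0, -90.0]
contact_force: [-0.1, -0.8, -0.9]
gripper_width: 0.0399
gripper_force: 14.9
```

>>> drive_tool:
  increments:
    - [[-1,0,0,0.008,0],[-1,0,0,0.014,0],[-1,0,0,0.018,0],[-1,0,0,0.022,0],[-1,0,0,0.022,0]]

```text
time_s: 20.38
tcp_pos: [0.4893, -0.3043, 0.0317]
eef_rot: [180.0, -0.0, -90.0]
contact_force: [-0.6, 0.6, 1.0]
gripper_width: 0.0399
gripper_force: 14.9
```

```bash
python3 - <<'E'
from models import *
b=capture("side")
overlay("side",b,[],(300,110,540,290),3,"pics/d4.png")
E
```

```text
(no output)
```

View pics/d4.png

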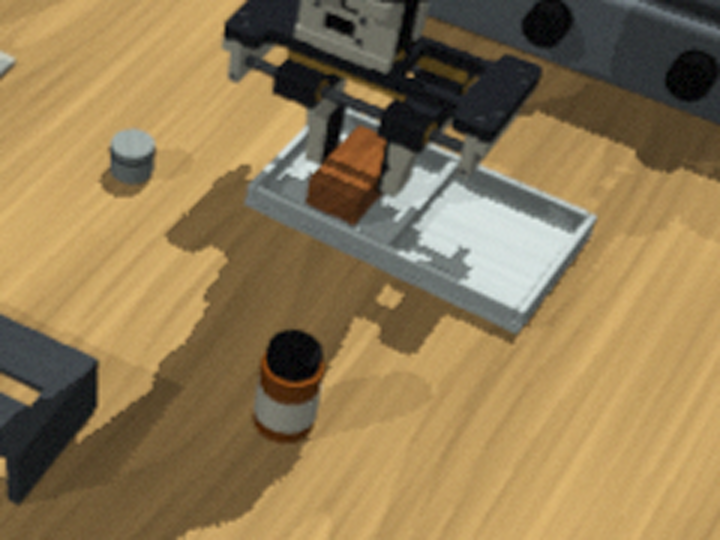

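The block is inside the far compartment (345,180), level and at floor height. Lowering the last bit and releasing.

>>> drive_tool:
  increments:
    - [[-1,0,0,0.006,0],[0.14,0,0,0.004,0],[0.14,0,0,0.002,0],[0.14,0,0,0.002,0],[0.14,0,0,-0.2,0]]

```text
time_s: 21.05
tcp_pos: [0.4879, -0.3038, 0.0541]
eef_rot: [179.8, 0.1, -90.0]
contact_force: [0.5, 0.2, 0.8]
gripper_width: 0.0499
gripper_force: 0.0
```

>>> drive_tool:
  increments:
    - [[1,0,0,-0.7,0],[1,0.0,0,-0.8,0],[1,-1,0.3,-0.8,0],[1,-1,0.3,-0.8,0],[1,-1,0.3,-0.8,0]]

```text
time_s: 21.68
tcp_pos: [0.4521, -0.1814, 0.1521]
eef_rot: [-180.0, 0.0, -89.7]
contact_force: [0.2, 0.0, 0.2]
gripper_width: 0.0872
gripper_force: 0.0
```

>>> drive_tool:
  increments:
    - [[1,-0.74,0.25,0,0],[1,-0.74,0.25,0,0],[1,-0.74,0.25,0,0]]

```text
time_s: 22.05
tcp_pos: [0.423, -0.0945, 0.1519]
eef_rot: [-180.0, 0.0, -89.8]
contact_force: [0.6, -0.7, -0.4]
gripper_width: 0.0877
gripper_force: 0.0
```

>>> drive_tool:
  increments:
    - [[1,0,-0.01,0.5,0],[1,0,-0.01,0.95,0],[1,0,-0.01,0.95,0],[-1,0,-0.01,0.95,0],[-1,0,-0.01,0.95,0]]

```text
time_s: 22.68
tcp_pos: [0.4262, -0.0954, 0.0396]
eef_rot: [-179.8, 0.0, -90.0]
contact_force: [-1.1, -0.5, -0.5]
gripper_width: 0.0733
gripper_force: 0.0
```

>>> drive_tool:
  increments:
    - [[-1,0,0,0,0],[-1,0,0,0,0],[-1,0,0,0,0],[-1,0,0,0,0],[-1,0,0,0,0]]

```text
time_s: 23.3
tcp_pos: [0.4247, -0.0954, 0.0379]
eef_rot: [-180.0, -0.0, -90.0]
contact_force: [-0.6, -0.6, 4.7]
gripper_width: 0.0375
gripper_force: 15.0
```

>>> drive_tool:
  increments:
    - [[-1,0,0,-0.2,0],[-1,0,0,-0.5,0],[-1,0,0,-0.6,0],[-1,0.5,0,-0.6,0],[-1,1,0.3,-0.6,0]]
  squeeze: 20

```text
time_s: 23.92
tcp_pos: [0.3935, -0.21, 0.1093]
eef_rot: [-180.0, -0.0, -89.8]
contact_force: [1.4, -1.2, -2.1]
gripper_width: 0.0374
gripper_force: 20.0
```

>>> drive_tool:
  increments:
    - [[-1,0.5,0,0,0],[-1,0.74,0,0,0],[-1,0.74,0,0.25,0],[-1,0.74,0,0.45,0],[-1,0.74,0,0.52,0]]

```text
time_s: 24.55
tcp_pos: [0.3907, -0.2975, 0.0451]
eef_rot: [179.8, 0.1, -90.0]
contact_force: [0.4, -0.9, -2.0]
gripper_width: 0.0372
gripper_force: 20.0
```

>>> drive_tool:
  increments:
    - [[-1,0,0,0.008,0],[-1,0,0,0.014,0],[-1,0,0,0.014,0]]

```text
time_s: 24.92
tcp_pos: [0.3929, -0.298, 0.0463]
eef_rot: [-179.9, -0.0, -90.0]
contact_force: [-0.7, 0.1, -1.4]
gripper_width: 0.0375
gripper_force: 20.0
```

>>> drive_tool:
  increments:
    - [[-1,0.02,0.02,0.006,0],[-1,0.02,0.02,0.012,0],[-1,0.02,0.02,0.017,0],[-1,0.02,0.02,0.022,0],[-1,0.02,0.02,0.022,0]]

```text
time_s: 25.55
tcp_pos: [0.39, -0.3004, 0.0438]
eef_rot: [-180.0, -0.0, -89.9]
contact_force: [-3.3, 3.0, 12.1]
gripper_width: 0.0377
gripper_force: 20.0
```

Contact. Release to about 50 mm, back off and check.

>>> drive_tool:
  increments:
    - [[0.14,0,0,-0.005,0],[0.14,0,0,-0.005,0],[0.14,0,0,-0.005,0],[0.14,0,0,-0.3,0],[0.14,0,0,-1,0]]

```text
time_s: 26.18
tcp_pos: [0.3883, -0.2998, 0.1405]
eef_rot: [179.7, 0.1, -90.0]
contact_force: [1.8, -1.5, 0.2]
gripper_width: 0.0499
gripper_force: 0.0
```

>>> drive_tool:
  increments:
    - [[0.14,-1,0,-0.5,0],[0.14,-1,0,-0.5,0],[0.14,-1,0,-0.5,0],[0.14,-1,0,-0.5,0]]

```text
time_s: 26.68
tcp_pos: [0.3901, -0.1798, 0.2016]
eef_rot: [-179.9, 0.0, -89.9]
contact_force: [0.8, -0.2, 0.7]
gripper_width: 0.0498
gripper_force: 0.0
```

```bash
python3 - <<'E'
from models import *
b=capture("side");cv2.imwrite("pics/e.png",b[:,:,::-1])
overlay("side",b,[],(160,110,520,480),1.6,"pics/d5.png")
E
```

```text
(no output)
```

View pics/d5.png

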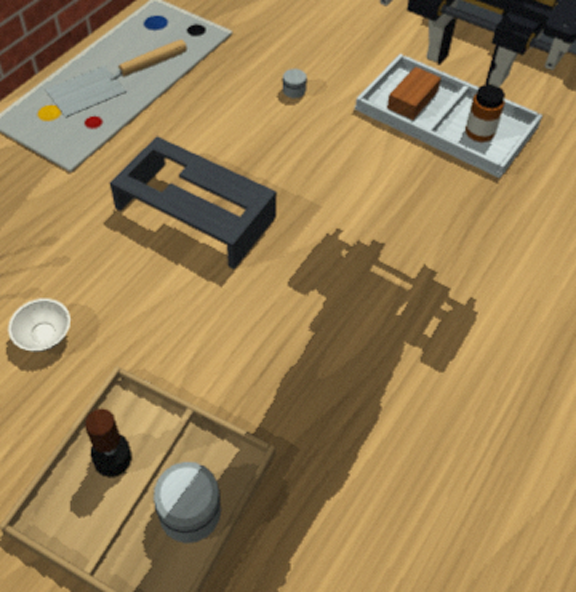

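All four things are upright, each in its own compartment: block (413,92), jar (485,115), dabber (108,445), tin (187,500). The small tin and dish haven't moved, and the gripper is clear.

```bash
python3 -c "
from plant import job
print(job.close_job())"
```

```text
the job is handed in; nothing more can be done
None
```

The job is handed in: the dabber and wide tin stand in separate compartments of the square tray, and the slim jar and flat block in separate compartments of the oblong tray; the small tin and dish were left where they were, though the hand-in returned no verdict.

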